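# Crank the bowl's pouring lip round to the front

## Task

The unfired clay bowl on the geared decorating wheel has its pouring lip turned away. Wind the decorating wheel's own hand crank until the lip points straight at the crank, then let go. Turn it by the crank only: do not touch the bowl or the wheel, and leave the crank of the white glaze sieve as it is.

Things in the scene. Friction and masses are not known exactly. Their poses are not given: they have to be found in the camera images.
- whirler: Geared decorating wheel, fixed: grey base 30 mm high, at one end a round wheel, at the other a post (60 mm wide, 90 high) with a steel crank whose arm sweeps 96-112 mm above the table and turns endlessly either way. Origin on the table under the crank's vertical axis; z up, x towards the wheel's axis, 230 mm away. Stands left or right, the sieve on the other side.
- wheel: 200 mm wheel, a clay bowl (164 mm wide, rim 124 mm above table) stuck on it with a V lip reaching 116 mm from the axis, a loop handle opposite. Origin on the axis, 52 mm above table; z up, x towards the lip. Turns the same way as the crank, 1/3 as far. At first the lip is 2.0-2.65 rad anticlockwise (from above) of the crank's direction: 0.95-1.27 crank turns clockwise.
- crank_knob (a point): Grip of the decorating wheel's crank: an upright dark wooden sleeve, 28 mm in diameter, 50 mm tall (110-160 mm above the table), this point on its axis 140 mm above the table and 60 mm from the crank's axis. It spins freely on its pin, so a gripper pinching it from above need not turn while going round. Takes about 2 N to wind; the crank stays where it is left.
- sievecrank_knob (a point): Like sleeve on the crank of the rotary glaze sieve, a fixed white plastic tub 208 mm wide and 138 mm high with its crank on the lid. This point is 192 mm above the table, 60 mm from that crank's axis; the sleeve's top is at 212 mm. Not to be turned.

How it is judged (in metres and radians):
At the end, for the whole second after the job is handed in: The wheel is at rest with the bowl's lip pointing at the crank's axis to within 15 degrees (45 degrees of the crank) (x of whirler in the frame of wheel above 0.15 m and y of whirler in the frame of wheel between -0.06 and 0.06 m and angular speed of wheel below 0.1 rad/s); the robot touches nothing.
It fails at once if the bowl or the wheel is touched by the robot (contact force between any of the fingers, the arm and wheel above 0.5 N).
It fails at once if the glaze sieve's crank is turned (its knob moves more than 20 mm) (distance of sievecrank_knob from where it was at the start of the episode above 0.02 m).
It also fails if it takes over 51 s, if anything falls off the work surface, if the arm or the gripper's body presses on something with over 40 N, if the wrist force passes 120 N, or if a joint passes its speed limit or range.

## Robot

A 6-joint arm with a two-finger parallel gripper is mounted at the origin on the work surface. World frame = base frame: x ahead of the robot, y to its left, z up, the work surface at z = 0. Lengths are in mm, angles in degrees, forces in N, time in s.
With the tool pointing down it reaches from about 325 to 900 mm from the base axis. Payload 6.1 kg.
Tool frame: the origin (TCP) lies at the centre of the arm's flange, where the gripper is bolted on; the fingertips stand 173 mm ahead of it and the grasp point (between the pads) lies 155 mm ahead of it; z points along the fingers, y is the direction in which the jaws open and shut (so a half turn about z gives the same grasp; the last joint's range is limited). The gripper opens to 85 mm and grips with 20 to 120 N. Pads are 22 mm wide; open, the fingers measure 114 mm over their backs; the gripper's body (76 mm by 85 mm) begins 54 mm behind the grasp point. The pads swing forward as they close: fully open they stand 13 mm farther back than shut.
Start: joints at [-80.22, 12.628, 87.462, -0, 79.91, -7.225], TCP at [182.782, -597.669, 404.7] pointing down, gripper open.
Joint ranges: [-170.65, 170.65], [-52.31, 119.04], [5.05, 147.46], [-71.25, 251.25], [11.57, 151.72], [-153.62, 153.62]. Speed limits (degrees/s): [147.25, 147.25, 172.46, 180, 180, 180].

## Interface

Orientations are given as [roll, pitch, yaw] about the fixed x, y, z axes, in that order (R = Rz(yaw) Ry(pitch) Rx(roll)).
In Python, from station import * gives the robot as it stands. The module is installed in compiled form; this text tells all that it offers.
- The arm moves only by the tool move_arm, never from a script. Its argument "commands" is text: rows parted by semicolons, each of 7 numbers parted by spaces: the gripper command: -1 is shut, 1 is fully open, values between are in proportion, then the shift along the tool's x, y, z in cm, then the turn, a rotation vector about the tool's x, y, z in rad. A call has 1 to 20 rows; each row is the pose to reach, as a shift and turn from the pose commanded when the call began, along the tool's axes at that moment; what a row does not reach only later rows make up. A row lasts 1/12 s, in which the tool goes at most 41.7 mm and 7.16 degrees, less where a joint would pass 70% of its speed; a pose out of reach is approached as far as the arm can. A call with a gripper value outside its range is refused whole. The fingers move at their own pace and stop on an object; "squeeze" is the grip in N (left out, the last holds). Time passes only in rows, so rows that repeat a pose let the fingers close. It gives the time, the measured TCP pose, the force and the opening at its end, in the units of the state.
- read_state(): the state, without advancing time (a new reading comes with each control period).
- snapshot(name): name is "scene" or "side" or "wrist"; returns a dict with "img" (480x640x3 uint8, red, green, blue), "mtx" (3x3 intrinsics, pixels), "D" ([k1, k2, p1, p2, k3] as OpenCV has them; the pictures are not rectified), "extrinsics" (4x4, takes a point from camera to world coordinates); the wrist camera has in their place "T_tool_cam" (4x4, takes a point from camera to tool coordinates, whose origin is the TCP and whose axes are the flange's). Camera axes: x right, y down, z forward; pixel columns grow to the right and rows downward; lengths in mm; the calibration is good to about 2 mm. A picture is of the moment at which its call begins: read the wrist's pose just before it. There is no depth.
- close_job(): hands the job in, once; it reports no verdict.
The state is a dict: "time_s": time; "qpos": joint angles; "joint_velocities": joint speeds; "tau": joint torques, N m; "ee_pos": TCP position; "ee_rot": TCP orientation; "ft_force": force on the tool from outside, world axes, zero at the start; "ft_torque": the same for the moment, N m; "opening": finger opening in mm.
Only numpy, scipy, OpenCV 4.12 (cv2) and the standard library are available. Lean on these libraries where they do the work, as an engineer would, in place of code of your own. Each camera call takes 0.05 s, during which the arm holds its last target.

## Working session

There is one attempt and no reset: what is moved stays moved. The work goes in short steps, Python scripts to look and compute and a tool call to move; the robot and the scene stay as the last step left them, time stands still between calls to the robot, and variables do not carry over. Pictures are saved under pics/ and viewed, and the job is handed in when it is done.

Besides the shell and the picture viewer there is one more tool, called after ">>>" by a JSON object that holds its "op" and its "data", one argument or row to a line. move_arm: Moves the arm, as the interface text tells. Its arguments: {"type":"object","properties":{"commands":{"type":"string"},"squeeze":{"type":"number"}},"required":["commands"]}

```bash
mkdir -p pics
cat > h.py <<'E'
from station import *
import numpy as np, cv2
from scipy.spatial.transform import Rotation as R
def save(n,im): cv2.imwrite('pics/'+n,im[:,:,::-1])
def ray(s,uv,T=None):
    E=np.array(s['extrinsics'] if T is None else T)
    p=cv2.undistortPoints(np.array([[uv]],float),np.array(s['mtx']),np.array(s['D']))[0,0]
    d=E[:3,:3]@np.array([p[0],p[1],1.]); return E[:3,3],d/np.linalg.norm(d)
def plane(o,d,z): return o+d*(z-o[2])/d[2]
def tri(a,b):
    (o1,d1),(o2,d2)=a,b
    A=np.stack([d1,-d2],1); t=np.linalg.lstsq(A,o2-o1,rcond=None)[0]
    p,q=o1+t[0]*d1,o2+t[1]*d2; return (p+q)/2,np.linalg.norm(p-q)
E
python3 - <<'E'
from h import *
print(read_state())
for n in("scene","side"):
    s=snapshot(n); save(n+'0.png',s['img']); print(n,np.round(s['extrinsics'],2).tolist())
    np.save(n+'0.npy',s,allow_pickle=True)
E
```

```text
{'time_s': 0.0, 'qpos': array([-8.02190462e+01,  1.26754795e+01,  8.75267716e+01, -2.80747414e-03,
        7.99100023e+01, -7.22425362e+00]), 'joint_velocities': array([-0.11468903,  0.03097437,  0.00618108,  0.07674302, -0.11584514,
       -0.04267623]), 'tau': array([-1.14130482e-03, -4.96897495e+01, -3.89393270e+01, -2.20719371e-04,
        1.11200116e-02, -8.27417750e-06]), 'ee_pos': array([ 182.73610645, -597.4012664 ,  403.58703928]), 'ee_rot': array([-1.79888290e+02, -1.13750656e-02,  1.70056909e+01]), 'ft_force': array([ 0.93992215, -0.68379983,  0.64612868]), 'ft_torque': array([-0.04963963,  0.0012575 ,  0.02678404]), 'opening': 85.52427443034965}
scene [[-0.99, -0.12, 0.08, 547.01], [-0.15, 0.83, -0.54, 604.24], [-0.0, -0.55, -0.84, 984.11], [0.0, 0.0, 0.0, 1.0]]
side [[-0.96, -0.22, 0.19, 458.45], [-0.29, 0.71, -0.65, 623.76], [0.01, -0.67, -0.74, 826.78], [0.0, 0.0, 0.0, 1.0]]
```

View pics/scene0.png

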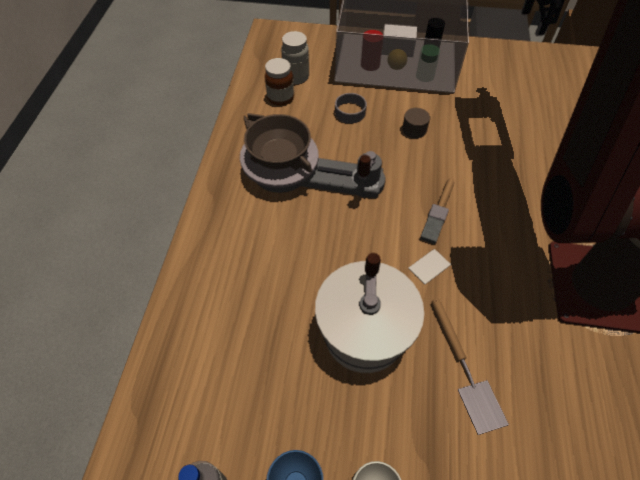

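View pics/side0.png

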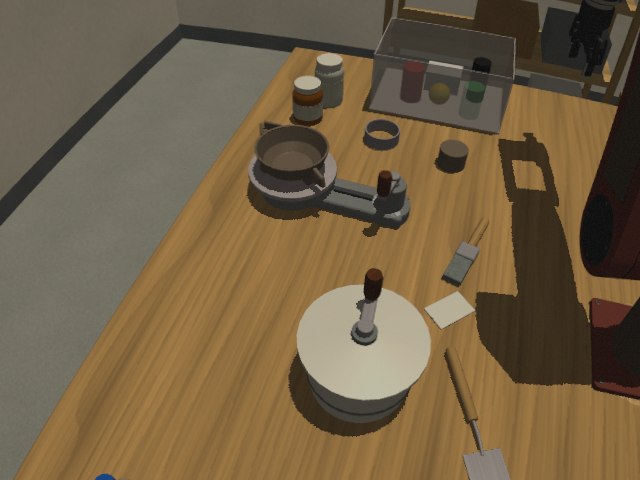

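Run:
```python
from h import *
a=np.load('scene0.npy',allow_pickle=True).item()['img'];b=np.load('side0.npy',allow_pickle=True).item()['img']
save('za.png',cv2.resize(a[90:210,230:400],None,fx=4.6,fy=4.6,interpolation=2))
save('zb.png',cv2.resize(b[110:240,240:420],None,fx=4.4,fy=4.4,interpolation=2))
```

```text
(no output)
```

View pics/za.png

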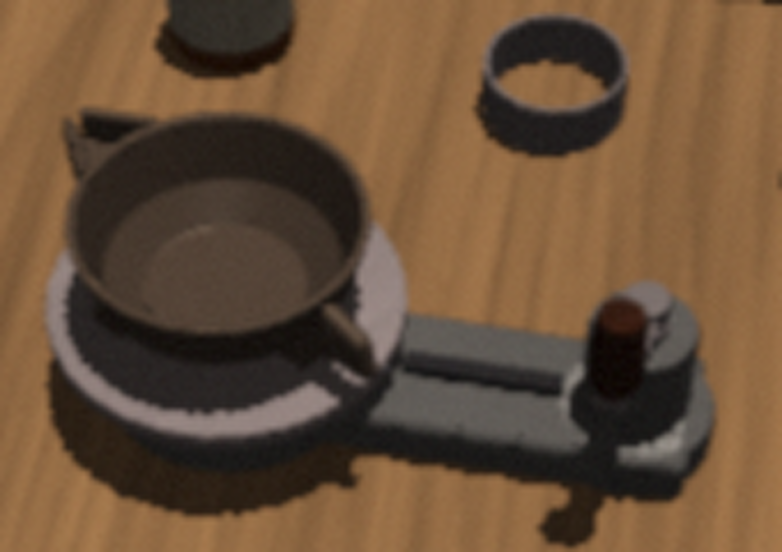

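View pics/zb.png

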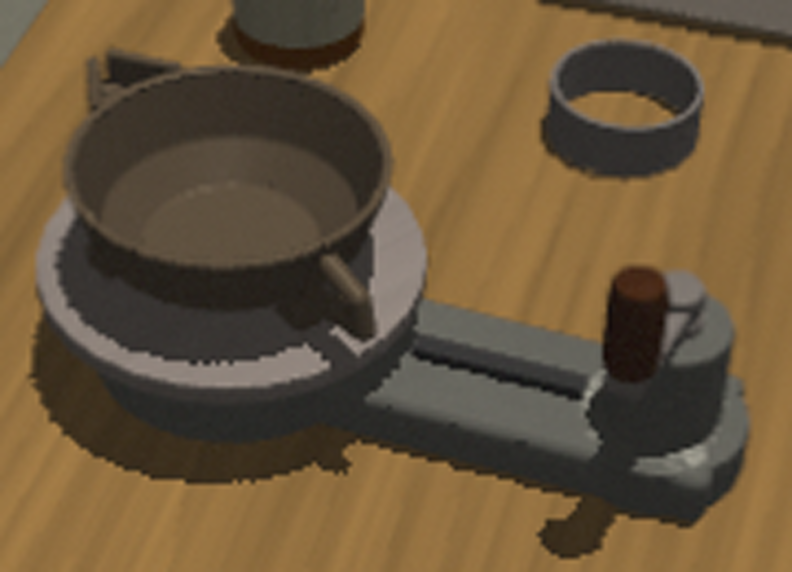

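Run:
```python
from h import *
a=np.load('scene0.npy',allow_pickle=True).item();b=np.load('side0.npy',allow_pickle=True).item()
A=lambda u,v:ray(a,(230+u/4.6,90+v/4.6)); B=lambda u,v:ray(b,(240+u/4.4,110+v/4.4))
for n,p,q in [('ktop',(624,308),(640,281)),('kbot',(616,392),(632,372)),('hub/post disc',(648,296),(687,287)),
  ('rimL',(70,215),(66,160)),('rimR',(370,225),(390,170)),('handle end',(368,362),(368,325)),('lipL',(66,122),(92,62)),('rimnear',(215,334),(225,270)),('rimfar',(225,116),(215,68))]:
    x,e=tri(A(*p),B(*q)); print(n,x.round(1),round(e,1), plane(*A(*p),160).round(0),plane(*A(*p),124).round(0),plane(*B(*q),124).round(0))
# sieve knob top
x,e=tri(ray(a,(373,258)),ray(b,(374,274)));print('sieve top',x,e)
x,e=tri(ray(a,(371,303)),ray(b,(365,331)));print('sieve hub',x,e)
```

```text
ktop [ 558.6 -191.7  134.4] 2.0 [ 558. -168.  160.] [ 558. -202.  124.] [ 561. -203.  124.]
kbot [ 556.1 -171.1   95.3] 1.9 [ 556. -114.  160.] [ 557. -145.  124.] [ 552. -141.  124.]
hub/post disc [ 545.1 -252.9   82.5] 3.3 [ 547. -178.  160.] [ 547. -212.  124.] [ 539. -205.  124.]
rimL [ 873.3 -268.4   76.6] 7.0 [ 841. -191.  160.] [ 854. -226.  124.] [ 849. -209.  124.]
rimR [ 693.1 -234.9  132.7] 4.2 [ 690. -206.  160.] [ 696. -242.  124.] [ 695. -248.  124.]
handle end [ 691.3 -200.    63.9] 1.0 [ 677. -116.  160.] [ 682. -147.  124.] [ 673. -136.  124.]
lipL [ 882.1 -322.6   97.7] 1.4 [ 859. -257.  160.] [ 873. -295.  124.] [ 866. -289.  124.]
rimnear [ 770.9 -202.7   74.4] 10.8 [ 753. -123.  160.] [ 762. -155.  124.] [ 747. -153.  124.]
rimfar [ 782.3 -265.1  159.7] 16.7 [ 777. -273.  160.] [ 788. -312.  124.] [ 804. -303.  124.]
sieve top [518.96637192 118.54654401 197.70942069] 0.7520315006424694
sieve hub [512.47989032 181.40673344 135.42268155] 0.8409452525435057
```

Run:
```python
from h import *
s=snapshot("wrist");print(np.round(s['T_tool_cam'],3),s['mtx'],s['D'])
```

```text
[[ 0.0000e+00 -9.4400e-01 -3.3000e-01  8.6033e+01]
 [ 1.0000e+00 -0.0000e+00  1.0000e-03  7.7800e-01]
 [-1.0000e-03 -3.3000e-01  9.4400e-01  3.2531e+01]
 [ 0.0000e+00  0.0000e+00  0.0000e+00  1.0000e+00]] [[406.95760675   0.         320.34437411]
 [  0.         406.95760675 237.64460179]
 [  0.           0.           1.        ]] [0.01768657 0.         0.         0.         0.        ]
```

>>> {"op": "move_arm", "data": {
  "commands": "1 46 -26 0 0 0 0;1 46 -26 -5 0 0 0;1 46 -26 -5 0 0 0;1 46 -26 -5 0 0 0;1 46 -26 -5 0 0 0;1 46 -26 -5 0 0 0;1 46 -26 -5 0 0 0;1 46 -26 -5 0 0 0;1 46 -26 -5 0 0 0;1 46 -26 -5 0 0 0;1 46 -26 -5 0 0 0;1 46 -26 -5 0 0 0;1 46 -26 -5 0 0 0;1 46 -26 -5 0 0 0;1 46 -26 -5 0 0 0;1 46 -26 -5 0 0 0"
}}

```text
time_s: 1.48
ee_pos: [546.4, -214.6, 454.1]
ee_rot: [-180.0, 0.1, 17.0]
ft_force: [-0.9, 0.6, -0.3]
opening: 85.6
```

Run:
```python
from h import *
st=read_state();s=snapshot("wrist");save('w1.png',s['img']);s['st']=st;np.save('w1.npy',s,allow_pickle=True);print(st['ee_pos'],st['ee_rot'])
```

```text
[ 546.35258305 -214.64706029  454.12261789] [-1.79982303e+02  6.87102388e-02  1.70348541e+01]
```

View pics/w1.png

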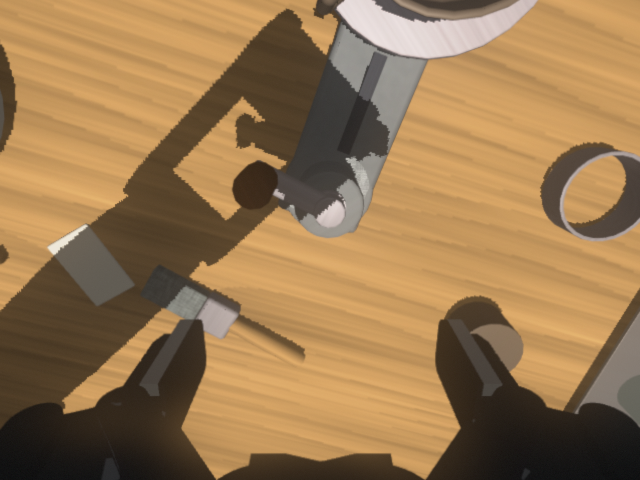

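>>> {"op": "move_arm", "data": {
  "commands": "1 4 0 0 0 0 0;1 8 0 0 0 0 0;1 10 0 0 0 0 0;1 10 0 0 0 0 0;1 10 0 0 0 0 0"
}}

```text
time_s: 1.95
ee_pos: [642.1, -186.4, 453.7]
ee_rot: [-180.0, 0.1, 17.0]
ft_force: [-0.6, 0.2, 0.2]
opening: 85.3
```

Run:
```python
from h import *
st=read_state();s=snapshot("wrist");save('w2.png',s['img']);s['st']=st;np.save('w2.npy',s,allow_pickle=True);print(st['ee_pos'],st['ee_rot'])
```

```text
[ 642.08318577 -186.40453373  453.68957861] [-1.79957785e+02  9.46799949e-02  1.69531227e+01]
```

View pics/w2.png

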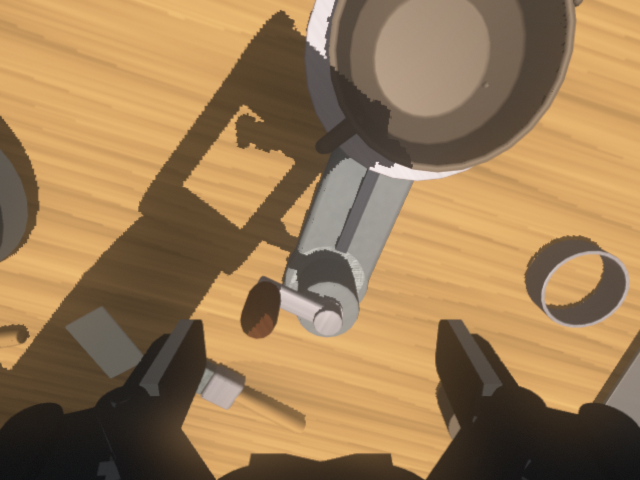

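Run:
```python
from h import *
a=np.load('w1.npy',allow_pickle=True).item()['img'];b=np.load('w2.npy',allow_pickle=True).item()['img']
f=lambda i:cv2.convertScaleAbs(cv2.resize(i,None,fx=4,fy=4,interpolation=2),alpha=1.8)
save('zw.png',np.hstack([f(a[145:245,220:320]),f(b[260:360,230:330])]))
save('zh.png',f(b[90:200,290:440]))
```

```text
(no output)
```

View pics/zw.png

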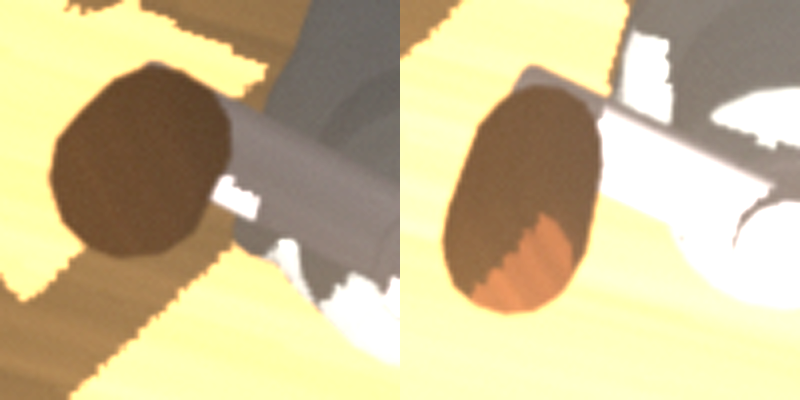

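View pics/zh.png

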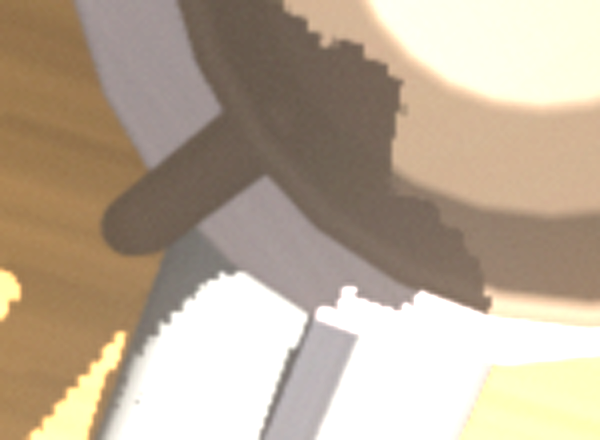

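```bash
cat >> h.py <<'E'
def wray(s,uv):
    st=s['st'];T=np.eye(4);T[:3,:3]=R.from_euler('xyz',st['ee_rot'],degrees=True).as_matrix();T[:3,3]=st['ee_pos']
    return ray(s,uv,T@np.array(s['T_tool_cam']))
E
python3 - <<'E'
from h import *
a=np.load('w1.npy',allow_pickle=True).item();b=np.load('w2.npy',allow_pickle=True).item()
k,e=tri(wray(a,(254,188)),wray(b,(260,319.5)));print('knob top',k,e,plane(*wray(a,(254,188)),160),plane(*wray(b,(260,319.5)),160))
h,e=tri(wray(a,(330,209)),wray(b,(328,320)));print('hub',h,e)
print(plane(*wray(b,(328,320)),112),plane(*wray(a,(330,209)),112))
for z in(80,100):print('handle',plane(*wray(b,(318,147.5)),z),plane(*wray(b,(350,126)),z))
for uv in [(330,60),(575,40),(420,165),(515,146)]: print('rim',uv,plane(*wray(b,uv),124))
E
```

```text
knob top [ 559.74579813 -165.19849512  154.25866078] 0.004232650520633881 [ 561.23006638 -165.7373539   160.        ] [ 563.29201109 -165.12880821  160.        ]
hub [ 549.75016329 -222.41727959  110.98321901] 0.20578194266822689
[ 550.29637618 -222.12032552  112.        ] [ 550.03698341 -222.41045318  112.        ]
handle [ 684.59213465 -172.21986396   80.        ] [ 708.4788838  -192.03776644   80.        ]
handle [ 686.93552213 -171.62351524  100.        ] [ 709.42135954 -190.27913598  100.        ]
rim (330, 60) [ 747.02740069 -161.94938756  124.        ]
rim (575, 40) [ 804.52842896 -311.97807205  124.        ]
rim (420, 165) [ 699.35390158 -245.46283281  124.        ]
rim (515, 146) [ 731.52030329 -305.15673823  124.        ]
```

>>> {"op": "move_arm", "data": {
  "commands": "1 -3.5 -2.2 3 0 0 0;1 -7.1 -4.4 6 0 0 0;1 -7.1 -4.4 9.5 0 0 0;1 -7.1 -4.4 11 0 0 0;1 -7.1 -4.4 11 0 0 0;1 -7.1 -4.4 11 0 0 0"
}}

```text
time_s: 2.5
ee_pos: [560.2, -164.8, 344.4]
ee_rot: [-179.9, 0.1, 16.9]
ft_force: [0.4, -0.5, 1.5]
opening: 85.5
```

Run:
```python
from h import *
st=read_state();print(st['ee_pos'],st['ft_force'])
s=snapshot("side");save('s3.png',cv2.resize(s['img'][60:300,300:620],None,fx=2.4,fy=2.4))
s=snapshot("wrist");save('w3.png',s['img'])
```

```text
[ 560.18756393 -164.77032131  344.37966425] [ 0.40565401 -0.48754105  1.48544849]
```

View pics/s3.png

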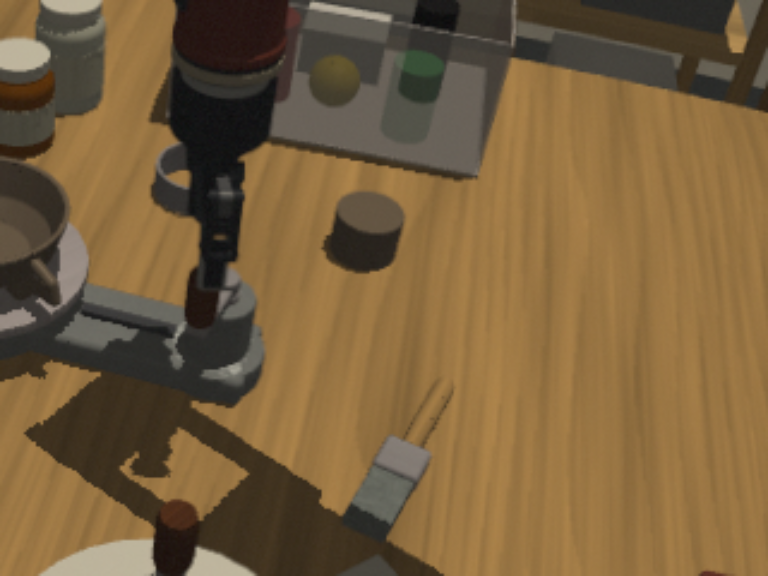

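View pics/w3.png

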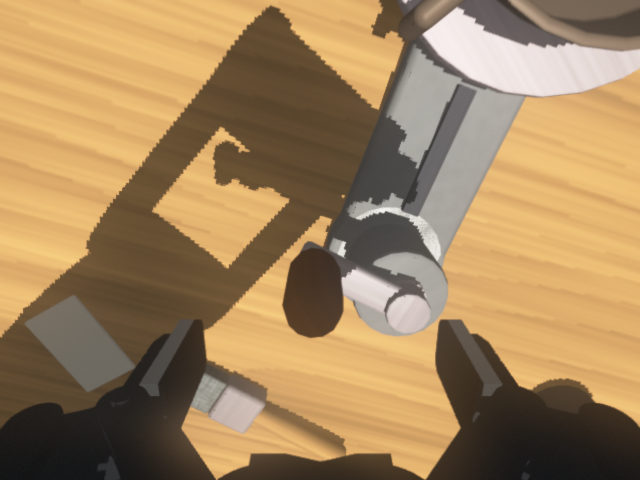

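Run:
```python
from h import *
s=snapshot("wrist");s['st']=read_state()
print(plane(*wray(s,(313,308)),160),plane(*wray(s,(312,311)),157), plane(*wray(s,(408,314)),113))
```

```text
[ 562.32927998 -163.28200281  160.        ] [ 559.18707385 -163.72124021  157.        ] [ 549.20956927 -222.35148441  113.        ]
```

>>> {"op": "move_arm", "data": {
  "commands": "1 0.1 -0.1 2 0 0 0;1 0.1 -0.1 4 0 0 0;1 0.1 -0.1 4.6 0 0 0;1 0.1 -0.1 4.6 0 0 0;-1 0.1 -0.1 4.6 0 0 0;-1 0.1 -0.1 4.6 0 0 0;-1 0.1 -0.1 4.6 0 0 0;-1 0.1 -0.1 4.6 0 0 0;-1 0.1 -0.1 4.6 0 0 0;-1 0.1 -0.1 4.6 0 0 0;-1 0.1 -0.1 4.6 0 0 0;-1 0.1 -0.1 4.6 0 0 0",
  "squeeze": 30
}}

```text
time_s: 3.65
ee_pos: [562.6, -162.4, 299.9]
ee_rot: [180.0, -0.1, 17.0]
ft_force: [0.3, 3.5, 6.4]
opening: 27.0
```

```bash
cat >> h.py <<'E'
def arc(a0,a1,step=10,r=6.0,yaw=17):
    a=np.radians(np.arange(a0-step,a1-1e-6,-step)); c,s=np.cos(np.radians(yaw)),np.sin(np.radians(yaw))
    dx=r*(np.cos(a)-np.cos(np.radians(a0)));dy=r*(np.sin(a)-np.sin(np.radians(a0)))
    print('; '.join('-1 %.1f %.1f 0 0 0 0'%(x*c+y*s,x*s-y*c) for x,y in zip(dx,dy)))
E
python3 -c "
from h import *
arc(78,-72)"
```

```text
-1 0.9 0.6 0 0 0 0; -1 1.6 1.3 0 0 0 0; -1 2.2 2.2 0 0 0 0; -1 2.7 3.1 0 0 0 0; -1 3.0 4.1 0 0 0 0; -1 3.1 5.1 0 0 0 0; -1 3.0 6.2 0 0 0 0; -1 2.8 7.2 0 0 0 0; -1 2.3 8.2 0 0 0 0; -1 1.8 9.0 0 0 0 0; -1 1.0 9.8 0 0 0 0; -1 0.2 10.4 0 0 0 0; -1 -0.8 10.8 0 0 0 0; -1 -1.8 11.1 0 0 0 0; -1 -2.8 11.2 0 0 0 0
```

>>> {"op": "move_arm", "data": {
  "commands": "-1 0.9 0.6 0 0 0 0; -1 1.6 1.3 0 0 0 0; -1 2.2 2.2 0 0 0 0; -1 2.7 3.1 0 0 0 0; -1 3.0 4.1 0 0 0 0; -1 3.1 5.1 0 0 0 0; -1 3.0 6.2 0 0 0 0"
}}

```text
time_s: 4.23
ee_pos: [609.3, -213.5, 299.8]
ee_rot: [180.0, 0.0, 17.0]
ft_force: [-4.7, 2.2, 8.0]
opening: 26.5
```

Run:
```python
from h import *
arc(8,-142)
s=snapshot("scene");save('c4.png',cv2.resize(s['img'][60:260,200:460],None,fx=3,fy=3))
print({k:np.round(v,1) for k,v in read_state().items() if k in('ee_pos','ft_force','opening')})
```

```text
-1 -0.3 1.0 0 0 0 0; -1 -0.7 2.0 0 0 0 0; -1 -1.3 2.8 0 0 0 0; -1 -2.0 3.6 0 0 0 0; -1 -2.8 4.2 0 0 0 0; -1 -3.8 4.7 0 0 0 0; -1 -4.8 5.0 0 0 0 0; -1 -5.8 5.1 0 0 0 0; -1 -6.9 5.0 0 0 0 0; -1 -7.9 4.7 0 0 0 0; -1 -8.8 4.3 0 0 0 0; -1 -9.7 3.7 0 0 0 0; -1 -10.5 3.0 0 0 0 0; -1 -11.1 2.2 0 0 0 0; -1 -11.5 1.2 0 0 0 0
{'ee_pos': array([ 609.3, -215.6,  299.9]), 'ft_force': array([-2.2, -0.8,  4.9]), 'opening': np.float64(27.0)}
```

View pics/c4.png

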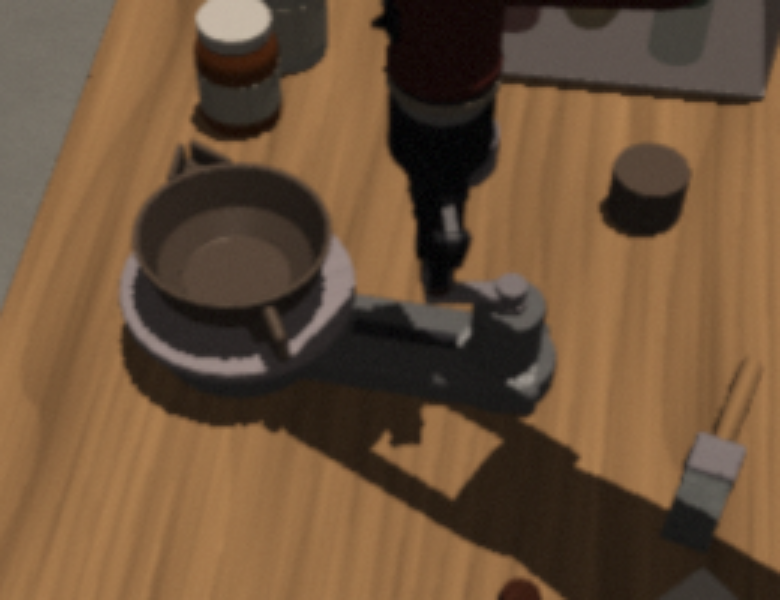

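The crank points at the wheel and the bowl turned clockwise with it (lip now up-left at (195,160), handle at (280,340)). Forces are small, so I'll carry on.

>>> {"op": "move_arm", "data": {
  "commands": "-1 -0.3 1.0 0 0 0 0; -1 -0.7 2.0 0 0 0 0; -1 -1.3 2.8 0 0 0 0; -1 -2.0 3.6 0 0 0 0; -1 -2.8 4.2 0 0 0 0; -1 -3.8 4.7 0 0 0 0; -1 -4.8 5.0 0 0 0 0; -1 -5.8 5.1 0 0 0 0; -1 -6.9 5.0 0 0 0 0; -1 -7.9 4.7 0 0 0 0; -1 -8.8 4.3 0 0 0 0; -1 -9.7 3.7 0 0 0 0; -1 -10.5 3.0 0 0 0 0; -1 -11.1 2.2 0 0 0 0; -1 -11.5 1.2 0 0 0 0"
}}

```text
time_s: 5.53
ee_pos: [502.7, -258.8, 299.9]
ee_rot: [179.8, -0.1, 17.0]
ft_force: [2.1, -2.0, 2.6]
opening: 27.2
```

```bash
python3 -c "
from h import *
arc(-142,-292)
print(read_state()['ee_pos'],read_state()['ft_force'])"
```

```text
-1 -0.3 -1.0 0 0 0 0; -1 -0.4 -2.0 0 0 0 0; -1 -0.3 -3.1 0 0 0 0; -1 -0.1 -4.1 0 0 0 0; -1 0.4 -5.1 0 0 0 0; -1 0.9 -5.9 0 0 0 0; -1 1.7 -6.7 0 0 0 0; -1 2.5 -7.3 0 0 0 0; -1 3.5 -7.8 0 0 0 0; -1 4.5 -8.0 0 0 0 0; -1 5.5 -8.1 0 0 0 0; -1 6.5 -8.1 0 0 0 0; -1 7.6 -7.8 0 0 0 0; -1 8.5 -7.4 0 0 0 0; -1 9.4 -6.8 0 0 0 0
[ 502.72808168 -258.76346766  299.87455343] [ 2.08509125 -2.02528217  2.64611257]
```

>>> {"op": "move_arm", "data": {
  "commands": "-1 -0.3 -1.0 0 0 0 0; -1 -0.4 -2.0 0 0 0 0; -1 -0.3 -3.1 0 0 0 0; -1 -0.1 -4.1 0 0 0 0; -1 0.4 -5.1 0 0 0 0; -1 0.9 -5.9 0 0 0 0; -1 1.7 -6.7 0 0 0 0; -1 2.5 -7.3 0 0 0 0; -1 3.5 -7.8 0 0 0 0; -1 4.5 -8.0 0 0 0 0; -1 5.5 -8.1 0 0 0 0; -1 6.5 -8.1 0 0 0 0; -1 7.6 -7.8 0 0 0 0; -1 8.5 -7.4 0 0 0 0; -1 9.4 -6.8 0 0 0 0;-1 9.4 -6.8 0 0 0 0"
}}

```text
time_s: 6.87
ee_pos: [573.9, -166.0, 299.8]
ee_rot: [179.9, -0.1, 17.0]
ft_force: [1.8, 0.1, 8.9]
opening: 27.0
```

Run:
```python
from h import *
arc(-292,-362)
print(read_state()['ee_pos'],read_state()['ft_force'])
s=snapshot("scene");save('c5.png',cv2.resize(s['img'][60:260,200:460],None,fx=3,fy=3))
```

```text
-1 0.8 0.7 0 0 0 0; -1 1.4 1.6 0 0 0 0; -1 1.8 2.5 0 0 0 0; -1 2.1 3.5 0 0 0 0; -1 2.2 4.6 0 0 0 0; -1 2.2 5.6 0 0 0 0; -1 1.9 6.6 0 0 0 0
[ 573.94942824 -165.96180865  299.79199974] [1.77915683 0.1114348  8.86172403]
```

View pics/c5.png

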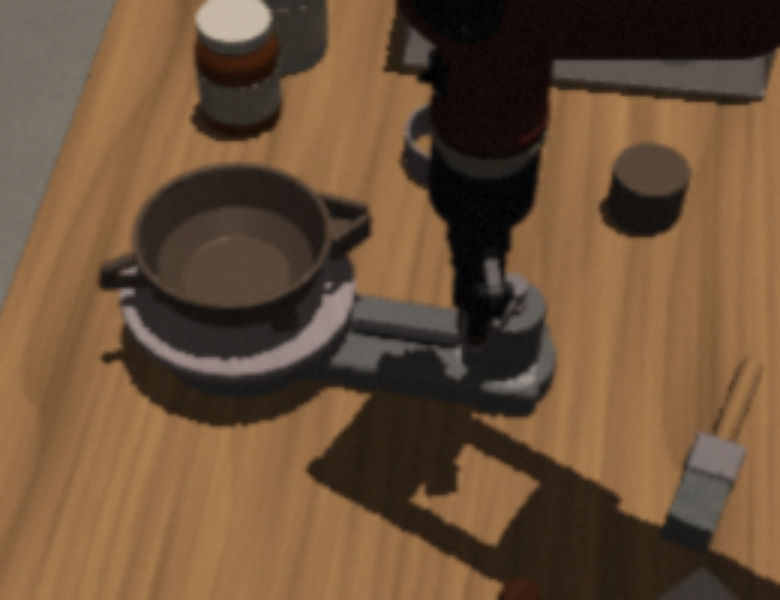

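>>> {"op": "move_arm", "data": {
  "commands": "-1 0.8 0.7 0 0 0 0; -1 1.4 1.6 0 0 0 0; -1 1.8 2.5 0 0 0 0; -1 2.1 3.5 0 0 0 0; -1 2.2 4.6 0 0 0 0; -1 2.2 5.6 0 0 0 0; -1 1.9 6.6 0 0 0 0; -1 1.9 6.6 0 0 0 0; -1 1.9 6.6 0 0 0 0; -1 1.9 6.6 0 0 0 0"
}}

```text
time_s: 7.75
ee_pos: [609.5, -223.9, 299.8]
ee_rot: [179.9, 0.0, 17.0]
ft_force: [-3.0, -1.4, 7.6]
opening: 27.0
```

Run:
```python
from h import *
print(read_state()['ee_pos'],read_state()['ft_force'])
s=snapshot("scene");save('c6.png',cv2.resize(s['img'][60:260,200:460],None,fx=3,fy=3))
s=snapshot("wrist");save('w6.png',s['img'])
```

```text
[ 609.54200158 -223.91173399  299.77636157] [-3.01127262 -1.39899642  7.55466407]
```

View pics/c6.png

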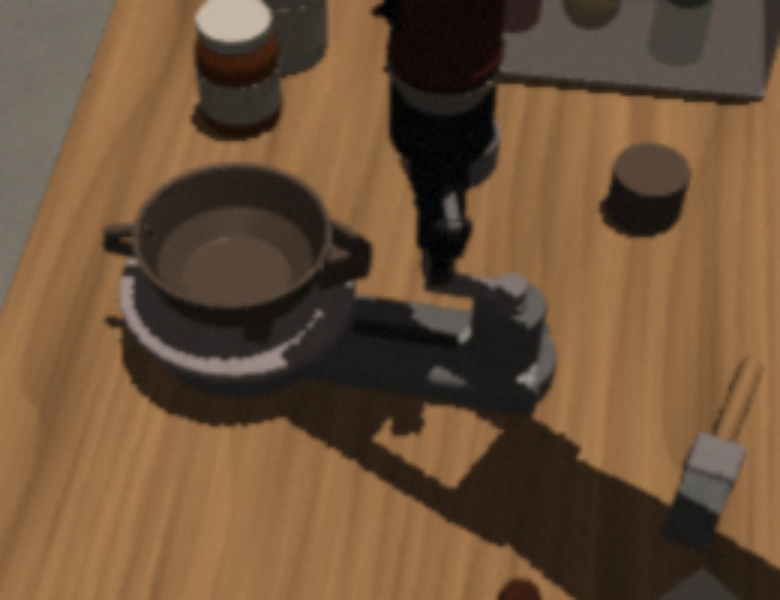

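View pics/w6.png

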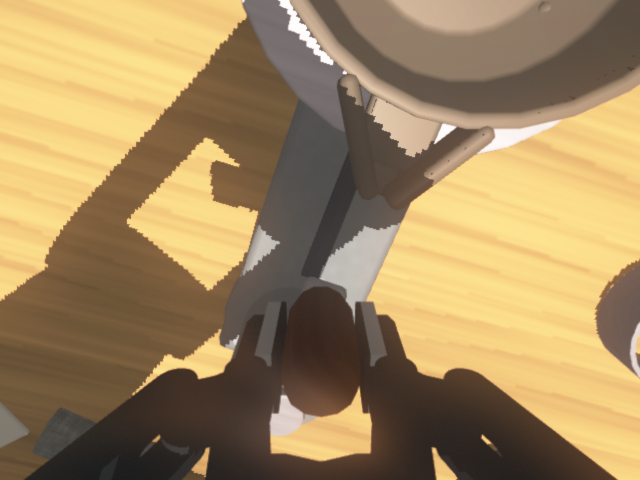

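Run:
```python
from h import *
from scipy.optimize import least_squares
s=snapshot("wrist");s['st']=read_state()
P=np.array([plane(*wray(s,u),124)[:2] for u in [(300,10),(343,70),(400,107),(480,125),(560,115),(630,82)]])
f=least_squares(lambda c:np.hypot(*(P-c).T)-82,[778,-237]);c=f.x;print(c,f.fun.round(1))
for z in(105,115,124):
  t=plane(*wray(s,(382,204)),z)[:2]; v=t-c; w=np.array([550,-222])-c
  print(z,t,np.hypot(*v),np.hypot(*w),(np.degrees(np.arctan2(v[1],v[0])-np.arctan2(w[1],w[0]))+180)%360-180)
```

```text
[ 778.53529809 -234.33339675] [-1.5  0.6  0.8  0.4  0.1 -1. ]
105 [ 659.12948391 -236.19603081] 119.4203410889632 228.86785520793597 3.982788116749987
115 [ 661.15819108 -233.92509124] 117.37781716967106 228.86785520793597 2.889785739035716
124 [ 662.98402753 -231.88124563] 115.57728657671298 228.86785520793597 1.8733829070759214
```

>>> {"op": "move_arm", "data": {
  "commands": "0.3 0 0 0 0 0 0;0.3 0 0 0 0 0 0;0.3 0 0 0 0 0 0;0.3 0 0 0 0 0 0;0.3 0 0 -1 0 0 0;0.3 0 0 -3 0 0 0;0.3 0 0 -6 0 0 0;0.3 0 0 -9 0 0 0;0.3 0 0 -12 0 0 0;0.3 -3 0 -14 0 0 0;0.3 -6 0 -14 0 0 0;0.3 -6 0 -14 0 0 0;0.3 -6 0 -14 0 0 0"
}}

```text
time_s: 8.98
ee_pos: [551.7, -241.2, 439.8]
ee_rot: [180.0, -0.1, 16.9]
ft_force: [-0.2, 0.7, -0.5]
opening: 55.7
```

Run:
```python
from h import *
st=read_state();print(st['ee_pos'],st['ft_force'],st['opening'])
s=snapshot("scene");save('c7.png',s['img'])
s=snapshot("wrist");save('w7.png',s['img']);s['st']=st;np.save('w7.npy',s,allow_pickle=True)
```

```text
[ 551.73442262 -241.22109138  439.83625007] [-0.16315721  0.7400909  -0.46621296] 55.68504750409803
```

View pics/c7.png

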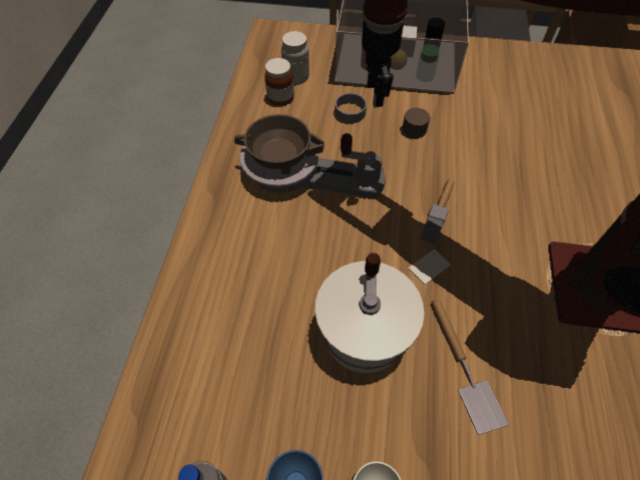

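View pics/w7.png

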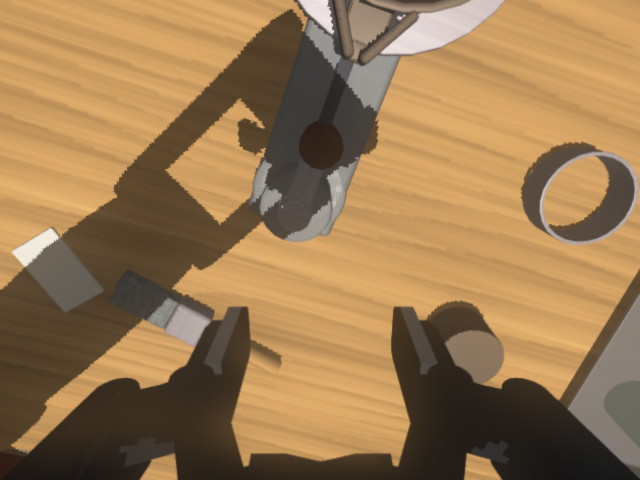

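The arm is clear of everything. The lip tip sits at about (358,58) in the wrist view, over the base groove and pointing at the crank. The sieve knob is unmoved at (373,262). I'm handing the job in.

Run:
```python
from h import *
s=np.load('w7.npy',allow_pickle=True).item()
t=plane(*wray(s,(358,60)),124)[:2];c=np.array([778.5,-234.3]);w=np.array([550,-222])-c;v=t-c
print(t,np.degrees(np.arctan2(v[1],v[0])-np.arctan2(w[1],w[0]))%360, read_state()['joint_velocities'].round(2))
print(close_job())
```

```text
[ 661.77817072 -234.17932788] 3.0219843441547165 [ 0.6   1.21 -0.47 -0.04 -0.12 -0.05]
the job is handed in; nothing more can be done
None
```

I gripped the decorating wheel's crank knob from above and wound it about 440° clockwise, then opened the fingers and lifted clear. The job was handed in at about 9 s of the 51 s allowed.

- **Lip direction:** after release, the lip points at the crank's axis to within about 3° (limit 15°).
- **Forces and clearance:** the wrist force read under 10 N at every reading and about 1 N after letting go. The gripper ended about 140 mm above its gripping height, touching nothing.
- **Sieve crank:** it looks unmoved in the last scene picture.
- **Disagreement in measurements:** the two fixed cameras alone put the knob's top about 25 mm too low because they stand close together. Two wrist-camera views gave 154 mm against the text's 160 mm. I used those views for the sideways position and the text's height for the grasp.

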